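# Find the comb leaf that fits the spindle thread

## Robot

A 6-joint arm with a two-finger parallel gripper is mounted at the origin on the work surface. World frame = base frame: x ahead of the robot, y to its left, z up, the work surface at z = 0. Lengths are in mm, angles in rad, forces in N, time in s.
With the tool pointing down it reaches from about 300 to 950 mm from the base axis. Payload 3.1 kg.
Tool frame: the origin (TCP) lies on the mounting face of the last link; the fingertips stand 173 mm ahead of it and the grasp point (between the pads) lies 155 mm ahead of it (tcp_to_grasp is the distance from the TCP to the grasp point, in mm); z points along the fingers, y is the direction in which the jaws open and shut (so a half turn about z gives the same grasp; the last joint's range is limited). The gripper opens to 85 mm and grips with 20 to 120 N. Pads are 22 mm wide; open, the fingers measure 114 mm over their backs; the gripper's body (76 mm by 85 mm) begins 54 mm behind the grasp point. The pads swing forward as they close: fully open they stand 13 mm farther back than shut.
Start: joints at [1.26, 0.308, 1.634, -0, 1.2, -0.07], TCP at [149.076, 606.968, 404.672] pointing down, gripper open.
Joint ranges: [-3.06, 3.06], [-0.79, 1.96], [0.05, 2.63], [-1.19, 4.34], [0.05, 2.64], [-2.94, 2.94]. Speed limits (rad/s): [2.79, 2.79, 3.14, 3.14, 3.14, 3.14].

## Interface

Orientations are given as a unit quaternion [w, x, y, z].
In Python, from rig import state, read_camera, calibration, hand_in, tcp_to_grasp gives the robot as it stands. The module is installed in compiled form; this text tells all that it offers.
- The arm moves only by the shell command python3 -m creep 'ROWS' [FORCE]. ROWS is JSON, a list of rows, each an object of numbers: "hand": the opening in per cent of the stroke, from 0 (shut) to 100 (fully open); "dx", "dy", "dz": the shift along the world's x, y, z in cm; "spin": the turn about the world's z in rad. A call has 1 to 12 rows; each row is the pose to reach, as a shift and turn from the pose commanded when the call began; what a row does not reach only later rows make up. A row lasts 1/8 s, in which the tool goes at most 62.5 mm and 10.7 degrees, less where a joint would pass 70% of its speed; a pose out of reach is approached as far as the arm can. A call with a gripper value outside its range is refused whole. The fingers move at their own pace and stop on an object; FORCE is the grip in N (left out, the last holds). Time passes only in rows, so rows that repeat a pose let the fingers close. It gives the time, the measured TCP pose, the force and the opening at its end, in the units of the state.
- state(): the state, without advancing time (a new reading comes with each control period).
- read_camera(name): name is "scene" or "top" or "wrist"; returns the picture (400x640x3 uint8, blue, green, red); there is no depth.
- calibration(name): a dict with "fov_y" (degrees; the focal length in pixels is half the picture's height over the tangent of half this angle, whatever the lens; pixels are square), "cx", "cy" (the principal point, pixels), "pose" (4x4, takes a point from camera to world coordinates); the wrist camera has in their place "mount" (4x4, takes a point from camera to tool coordinates, whose origin is the TCP and whose axes are the flange's). Camera axes: x right, y down, z forward; pixel columns grow to the right and rows downward; lengths in mm; the calibration is good to about 2 mm. A picture is of the moment at which its call begins: read the wrist's pose just before it. calibration takes no time and is no camera call.
- hand_in(): hands the job in, once; it reports no verdict.
The state is a dict: "clock": time; "joint_positions": joint angles; "joint_vel": joint speeds; "joint_torque": joint torques, N m; "tool_pos": TCP position; "tcp_rot": TCP orientation; "contact_force": force on the tool from outside, world axes, zero at the start; "torque": the same for the moment, N m; "gripper_width": finger opening in mm.
Only numpy, scipy, OpenCV 4.12 (cv2) and the standard library are available. Lean on these libraries where they do the work, as an engineer would, in place of code of your own. Each camera call takes 0.05 s, during which the arm holds its last target. There are 200 camera calls.

## Task

Find out which of the three pitch-comb leaves in the rack fits the thread of the open spindle: try them one by one, teeth down in the guide over the spindle, pressing lightly and feeling along the thread without forcing it, until one sinks fully home. Leave that leaf standing fully meshed on the thread and let go of it, with the other two standing in the rack, and leave everything else on the bench where it is.

Things in the scene. Friction and masses are not known exactly. Their poses are not given: they have to be found in the camera images.
- base: Grey base plate 175 x 265 x 12 mm with three steel spindles lying parallel along its x, at y = -95, 0 and +95 mm, each on its own sprung bed, axes 55 mm above the table. Two are under black covers 168 x 56 mm, 92 mm high, which stay; the third, in the open under the guide, is the one to gauge. Origin: centre of the underside; z up. More than 18 N in any direction between a leaf or the gripper and the spindles counts as forcing.
- guide: Dark steel guide fixed over the open spindle. Origin: on the table under the spindle's middle; x along the spindle (its axis 55 mm above), z up. Two forks, at x = +-31 to +-43 mm, leave a 13.5 mm gap along the middle (y = 0), from 83 to 103 mm above the table, flared above to 112 mm; they keep a leaf upright and in line over the thread and let it slide along x. Fingers go between the forks.
- rack: Grey leaf rack, base 115 x 185 x 12 mm, with three parallel slots along its x, at y = -70, 0 and +70 mm: two U-posts at x = +-29 to +-45 mm hold a leaf's end tabs, 12.5 mm gap, flared, top 58 mm above the table. Origin: centre of the underside, on the table; z up. A leaf at home has its centre at x = 0, 52.5 mm above the table. The three leaves start in it, in any order.
- leaf_a (a point): Centre of a comb leaf: upright aluminium plate 84 mm long (its x), 10 mm thick (its y), 55 mm high (z up), 0.09 to 0.15 kg. Grasp it at mid-length across its thickness. The point is 30 mm above the tooth tips, 25 mm below the top edge. Blunt teeth 5.5 mm long stand along the middle 52 mm of the lower edge; the plain end tabs' undersides are 7.5 mm above the tooth tips.
- leaf_b (a point): Another leaf like leaf_a. Teeth are 8, 10 or 12 mm apart, another spacing on each leaf, not told which; the open spindle has one of these pitches, which one changes, as does where along x its grooves lie. With no load on the bed a leaf standing on the thread's crests has its centre 107 mm above the table, fully meshed 102 mm; a wrong one stays within 2 mm of 107 wherever it is tried.
- leaf_c (a point): Third leaf, like leaf_a but for its tooth spacing. On the spindle: 44 mm over the crests, blunt trapezoidal grooves 5 mm deep, thread from x = -45 to +45 mm and more; meshed teeth have about 0.7 mm play either way. The bed yields straight down only: 2.5 N starts it, then 1.5 N per mm, hard stop at 8 mm, and it springs back when let go. The spindle does not give lengthwise.
- amber_bottle: Bystander: amber bottle, 56 dia x 110 mm. Leave alone.
- steel_ring: Bystander: loose steel ring, 44 dia x 12 mm. Leave alone.
- sample_cup: Bystander: aluminium sample cup, 48 dia x 35 mm. Leave alone.
- screwdriver: Bystander: screwdriver lying down. Leave alone.
- carousel: Bystander: aluminium sample carousel disc, 90 dia x 22 mm. Leave alone.
- spanner: Bystander: spanner lying down. Leave alone.
- film_box: Bystander: cardboard box 60 x 80 x 30 mm. Leave alone.

How it is judged:
By the outcome, as a careful person would: the job done as asked, in the order asked, and still so for the second after the job is handed in, with the robot touching nothing.
It also fails if it takes over 72 s, if anything falls off the work surface, if the arm or the gripper's body presses on something with over 40 N, if the wrist force passes 120 N, or if a joint passes its speed limit or range.

## Working session

There is one attempt and no reset: what is moved stays moved. The work goes in short steps, Python scripts to look and compute and a shell command to move; the robot and the scene stay as the last step left them, time stands still between calls to the robot, and variables do not carry over. Pictures are saved under pics/ and viewed, about 8 in all and at most 12, crops included, and the job is handed in when it is done.

```bash
mkdir -p pics; cat > h.py <<'E'
import numpy as np,cv2
from rig import *
def K(c): 
    f=200/np.tan(np.radians(c['fov_y'])/2); return f,c['cx'],c['cy']
def pose(n,st=None):
    c=calibration(n)
    if n!='wrist': return c,np.array(c['pose'])
    from scipy.spatial.transform import Rotation as R
    st=st or state(); w,x,y,z=st['tcp_rot']; T=np.eye(4);T[:3,:3]=R.from_quat([x,y,z,w]).as_matrix();T[:3,3]=st['tool_pos']
    return c,T@np.array(c['mount'])
def px(n,u,v,z,P=None):
    c,P0=pose(n); P=P0 if P is None else P; f,cx,cy=K(c)
    d=P[:3,:3]@np.array([(u-cx)/f,(v-cy)/f,1]); o=P[:3,3]
    return o+d*(z-o[2])/d[2]
def proj(n,p,P=None):
    c,P0=pose(n); P=P0 if P is None else P; f,cx,cy=K(c)
    q=np.linalg.inv(P)@np.append(p,1); return f*q[0]/q[2]+cx,f*q[1]/q[2]+cy
E
python3 - <<'E'
from h import *
for n in ('top','scene'): cv2.imwrite(f'pics/{n}.png',read_camera(n))
s=state();print(s);print(tcp_to_grasp)
for n in ('top','scene','wrist'):print(calibration(n))
E
```

```text
{'clock': 0.1, 'joint_positions': array([ 1.26032980e+00,  3.08929797e-01,  1.63507539e+00,  6.73243802e-06,
        1.19970160e+00, -6.96989674e-02]), 'joint_vel': array([-0.0001305 , -0.00196254, -0.00353285,  0.00089533,  0.00102328,
        0.0010919 ]), 'joint_torque': array([-3.82470143e-04, -4.16406190e+01, -2.77643538e+01, -1.91282711e-04,
        4.10508859e-03,  7.26887180e-06]), 'tool_pos': array([148.93591316, 606.59446151, 403.54645661]), 'tcp_rot': array([-2.02801910e-04,  1.20094365e-01,  9.92761918e-01, -1.03743631e-03]), 'contact_force': array([-0.84295382,  0.15555776, -0.15912967]), 'torque': array([ 0.00055273, -0.02456264, -0.01317161]), 'gripper_width': 85.51208788806824}
154.70000000000002
{'fov_y': 57.116298521344085, 'cx': 316.36595302473233, 'cy': 203.4724018928801, 'pose': array([[ 2.23743965e-02, -9.93168731e-01,  1.14521868e-01,
         4.07399930e+02],
       [-9.99554222e-01, -2.44876843e-02, -1.70795316e-02,
         3.62262063e+01],
       [ 1.97672321e-02, -1.14088672e-01, -9.93273895e-01,
         1.25433186e+03],
       [ 0.00000000e+00,  0.000000
[... 213 characters left out ...]
461129e+02],
       [ 5.71653969e-01, -5.09137547e-01,  6.43421089e-01,
        -6.16040425e+02],
       [ 1.24388716e-02, -7.78718828e-01, -6.27249760e-01,
         6.90883444e+02],
       [ 0.00000000e+00,  0.00000000e+00,  0.00000000e+00,
         1.00000000e+00]])}
{'fov_y': 59.41696070633688, 'cx': 322.0273034616782, 'cy': 202.12814135575618, 'mount': array([[ 1.06837500e-03, -9.52701514e-01, -3.03905717e-01,
         7.69343994e+01],
       [ 9.99997857e-01,  4.78888579e-04,  2.01422612e-03,
        -1.20713428e+00],
       [-1.77341930e-03, -3.03907217e-01,  9.52699983e-01,
         3.09508059e+01],
       [ 0.00000000e+00,  0.00000000e+00,  0.00000000e+00,
         1.00000000e+00]])}
```

View pics/top.png

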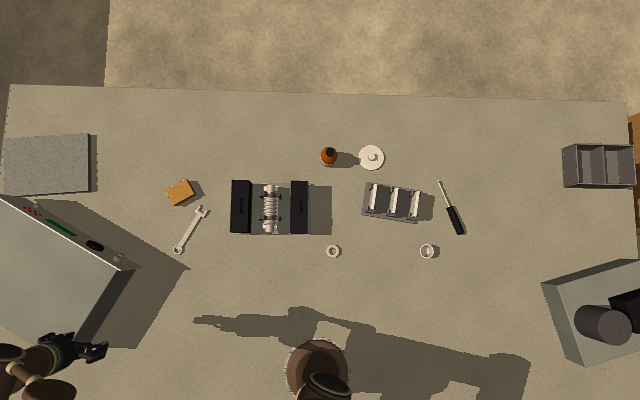

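View pics/scene.png

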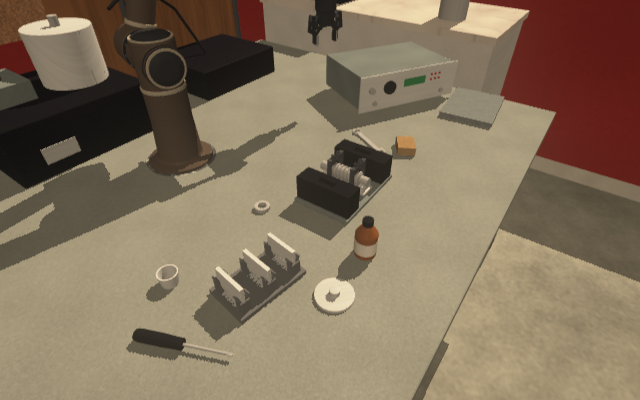

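The top view shows the base at about (270,207), with the spindle running roughly along the image's vertical, and the rack at about (392,202), slightly rotated. I'll enlarge that area.

```bash
python3 - <<'E'
from h import *
im=cv2.imread('pics/top.png')
a=cv2.resize(im[170:245,225:325],None,fx=8,fy=8,interpolation=cv2.INTER_CUBIC)[:300*2]
b=im[172:242,225:325];c=im[172:242,350:450]
o=np.hstack([cv2.resize(k,None,fx=4,fy=4,interpolation=cv2.INTER_CUBIC) for k in(b,c)])
for i in range(0,800,40): cv2.line(o,(i,0),(i,4 if i%200 else 10),(0,0,255),1)
for i in range(0,280,40): cv2.line(o,(0,i),(4,i),(0,0,255),1)
cv2.imwrite('pics/crop.png',o)
E
```

```text
(no output)
```

View pics/crop.png

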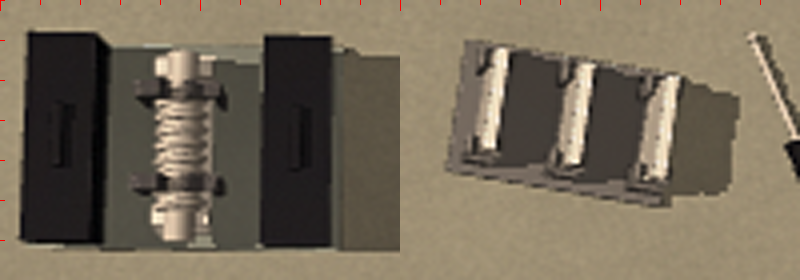

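```bash
python3 - <<'E'
from h import *
t=lambda x,y,z:np.round(px('top',350+(x-400)/4,172+y/4,z),1)
b=lambda x,y,z:np.round(px('top',225+x/4,172+y/4,z),1)
for nm,e in dict(l1=((501,45),(484,158)),l2=((588,62),(570,170)),l3=((674,78),(652,180))).items():
    p,q=t(*e[0],77.5),t(*e[1],77.5);d=p-q;print(nm,p,q,(p+q)/2,np.degrees(np.arctan2(d[1],d[0])),np.linalg.norm(d))
p,q=b(180,92,112),b(180,183,112);print('guide',p,q,(p+q)/2,)
for c in ((28,32),(97,34),(22,240),(104,242),(264,36),(332,36),(262,245),(332,245)):print(c,b(*c,92))
c,P=pose('wrist');print(P.round(3))
s=state();print(s['clock'])
E
```

```text
l1 [ 614.1 -174.2   77.5] [ 521.4 -160.8   77.5] [ 567.75 -167.5    77.5 ] -8.225263609647865 93.66349342193044
l2 [ 601.9 -245.3   77.5] [ 513.3 -230.4   77.5] [ 557.6  -237.85   77.5 ] -9.546195201382577 89.8441428252282
l3 [ 590.5 -315.5   77.5] [ 506.8 -296.8   77.5] [ 548.65 -306.15   77.5 ] -12.59402356762191 85.76351205495259
guide [562.2 162.3 112. ] [490.9 159.7 112. ] [526.55 161.   112.  ]
(28, 32) [610.2 287.3  92. ]
(97, 34) [610.  232.4  92. ]
(22, 240) [444.6 284.   92. ]
(104, 242) [444.5 219.7  92. ]
(264, 36) [611.8  99.1  92. ]
(332, 36) [613.2  44.7  92. ]
(262, 245) [445.   95.6  92. ]
(332, 245) [446.3  40.5  92. ]
[[ 2.37000e-01  9.26000e-01  2.95000e-01  7.39130e+01]
 [ 9.71000e-01 -2.26000e-01 -7.20000e-02  6.23705e+02]
 [-0.00000e+00  3.04000e-01 -9.53000e-01  3.72610e+02]
 [ 0.00000e+00  0.00000e+00  0.00000e+00  1.00000e+00]]
0.1
```

```bash
python3 -m creep '[{"hand":50,"dx":38.5,"dy":-44.4,"dz":-7.5,"spin":0.26},{"hand":50,"dx":38.5,"dy":-44.4,"dz":-7.5,"spin":0.26},{"hand":50,"dx":38.5,"dy":-44.4,"dz":-7.5,"spin":0.26},{"hand":50,"dx":38.5,"dy":-44.4,"dz":-7.5,"spin":0.26},{"hand":50,"dx":38.5,"dy":-44.4,"dz":-7.5,"spin":0.26},{"hand":50,"dx":38.5,"dy":-44.4,"dz":-7.5,"spin":0.26},{"hand":50,"dx":38.5,"dy":-44.4,"dz":-7.5,"spin":0.26},{"hand":50,"dx":38.5,"dy":-44.4,"dz":-7.5,"spin":0.26},{"hand":50,"dx":38.5,"dy":-44.4,"dz":-7.5,"spin":0.26},{"hand":50,"dx":38.5,"dy":-44.4,"dz":-7.5,"spin":0.26},{"hand":50,"dx":38.5,"dy":-44.4,"dz":-7.5,"spin":0.26},{"hand":50,"dx":38.5,"dy":-44.4,"dz":-7.5,"spin":0.26}]'
python3 - <<'E'
from h import *
s=state();im=read_camera('wrist');cv2.imwrite('pics/w1.png',im);c,P=pose('wrist',s);np.save('w1.npy',P);print(s['tool_pos'],s['tcp_rot'],s['contact_force'],s['clock'])
cv2.imwrite('pics/w1b.png',cv2.resize(im[:,120:520],(600,600),interpolation=cv2.INTER_CUBIC))
E
```

```text
clock: 1.6
tool_pos: [533.5, 163.3, 329.2]
tcp_rot: [-0.001, -0.01, 1.0, 0.0]
contact_force: [-1.5, -0.3, 1.1]
gripper_width: 43.2
[533.46071135 163.26548802 329.23813447] [-7.66026743e-04 -9.51640413e-03  9.99954417e-01  1.23862204e-04] [-1.46720325 -0.28931019  1.07105456] 1.6
```

View pics/w1b.png

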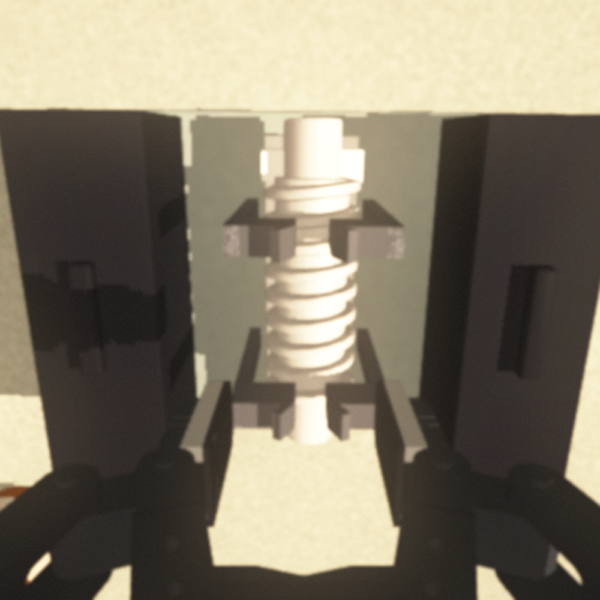

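The wrist view shows both forks, with gap centres at about u=328, v=157 and v=270 in the raw picture, and the thread ridges between them. Next I'll compute the gap positions and the thread profile.

```bash
python3 - <<'E'
from h import *
P=np.load('w1.npy')
w=lambda x,y,z:np.round(px('wrist',120+x/1.5,y/1.5,z,P),1)
print('fork -x',w(294,235,107),w(331,235,107),'fork +x',w(294,405,107),w(331,405,107))
print('fork outer',w(224,240,103),w(404,240,103))
print('covers',w(0,112,92),w(142,112,92),w(490,115,92),w(600,115,92))
im=cv2.imread('pics/w1.png').astype(int).sum(2)
for v in range(160,262,2):print(v,px('wrist',328,v,77,P)[0].round(1),im[v:v+2,322:328].mean().astype(int),im[v:v+2,304:309].mean().astype(int),im[v:v+2,346:351].mean().astype(int))
cv2.imwrite('pics/w1c.png',cv2.resize(cv2.imread('pics/w1.png')[130:300,250:410],(752,799)[::1],interpolation=cv2.INTER_CUBIC)[:600])
cr=cv2.imread('pics/w1.png')[140:290,240:420];cv2.imwrite('pics/w1c.png',cv2.resize(np.clip((cr.astype(float)/255)**2.5*255,0,255).astype(np.uint8),None,fx=4,fy=4,interpolation=cv2.INTER_CUBIC))
E
```

```text
fork -x [490.8 158.2 107. ] [490.5 171.7 107. ] fork +x [560.5 159.2 107. ] [560.2 174.3 107. ]
fork outer [493.9 131.9 103. ] [492.6 199.5 103. ]
covers [449.9  48.9  92. ] [448.9 101.2  92. ] [447.3 229.8  92. ] [446.5 270.6  92. ]
160 498.2 576 375 277
162 499.5 519 375 277
164 500.8 685 373 275
166 502.1 729 372 278
168 503.4 719 368 277
170 504.7 713 369 280
172 506.1 728 372 366
174 507.4 728 400 468
176 508.7 719 423 546
178 510.0 594 418 731
180 511.4 514 444 759
182 512.7 682 502 755
184 514.0 730 529 743
186 515.4 727 505 735
188 516.7 724 446 718
190 518.1 729 432 627
192 519.5 729 432 502
194 520.8 700 419 638
196 522.2 529 421 751
198 523.6 542 465 756
200 525.0 699 516 739
202 526.4 732 523 718
204 527.7 733 467 695
206 529.1 731 431 610
208 530.5 731 429 496
210 532.0 723 419 596
212 533.4 604 415 738
214 534.8 474 444 755
216 536.2 633 502 734
218 537.6 725 521 694
220 539.1 733 478 654
222 540.5 732 432 583
224 542.0 731 426 523
226 543.4 725 418 606
228 544.9 611 411 734
230 546.3 462 437 753
232 547.8 594 493 719
234 549.3 720 514 664
236 550.7 733 472 616
238 552.2 732 428 540
240 553.7 732 421 525
242 555.2 725 410 642
244 556.7 614 412 734
246 558.2 467 434 657
248 559.7 508 462 471
250 561.2 533 462 420
252 562.8 522 424 416
254 564.3 521 323 345
256 565.8 521 234 252
258 567.4 505 226 239
260 568.9 446 226 239
```

View pics/w1c.png

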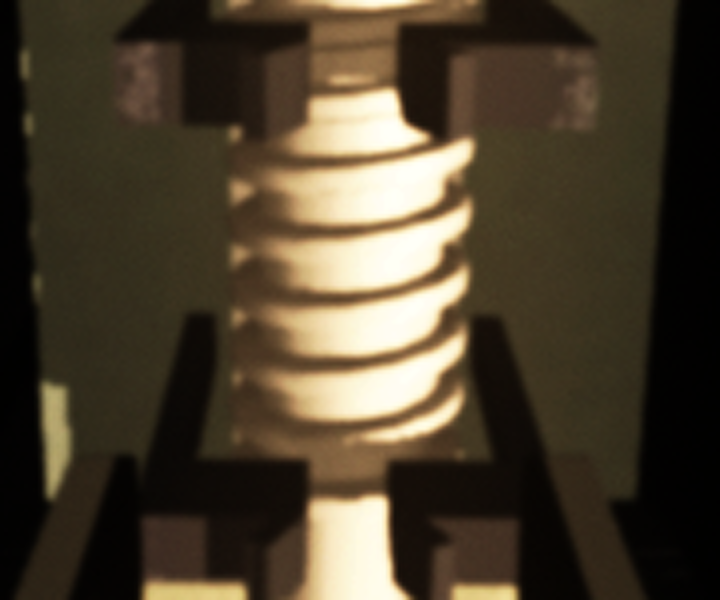

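```bash
python3 -m creep '[{"hand":50,"dx":3,"dy":-40.3,"dz":1,"spin":-0.187},{"hand":50,"dx":3,"dy":-40.3,"dz":1,"spin":-0.187},{"hand":50,"dx":3,"dy":-40.3,"dz":1,"spin":-0.187},{"hand":50,"dx":3,"dy":-40.3,"dz":1,"spin":-0.187},{"hand":50,"dx":3,"dy":-40.3,"dz":1,"spin":-0.187},{"hand":50,"dx":3,"dy":-40.3,"dz":1,"spin":-0.187},{"hand":50,"dx":3,"dy":-40.3,"dz":1,"spin":-0.187},{"hand":50,"dx":3,"dy":-40.3,"dz":1,"spin":-0.187},{"hand":50,"dx":3,"dy":-40.3,"dz":1,"spin":-0.187}]'
python3 - <<'E'
from h import *
s=state();im=read_camera('wrist');cv2.imwrite('pics/w2.png',im);c,P=pose('wrist',s);np.save('w2.npy',P);print(s['tool_pos'],s['tcp_rot'],s['contact_force'],s['clock'])
cv2.imwrite('pics/w2b.png',cv2.resize(im[:300,80:480],(800,600),interpolation=cv2.INTER_CUBIC))
P=np.load('w1.npy')
for v in (151,172.5,269,290):print(v,px('wrist',328,v,112,P))
E
```

```text
clock: 2.78
tool_pos: [564.0, -238.2, 339.5]
tcp_rot: [-0.0, 0.083, 0.997, 0.001]
contact_force: [1.0, -0.3, -0.4]
gripper_width: 42.6
[ 564.0110667  -238.2266981   339.46232456] [-4.60982289e-04  8.30484572e-02  9.96545236e-01  5.78142440e-04] [ 0.9570621  -0.32173431 -0.42157786] 2.775
151 [486.73413688 164.57471721 112.        ]
172.5 [498.44739724 164.87067588 112.        ]
269 [557.0092105  166.35035584 112.        ]
290 [571.22858662 166.70963648 112.        ]
```

View pics/w2b.png

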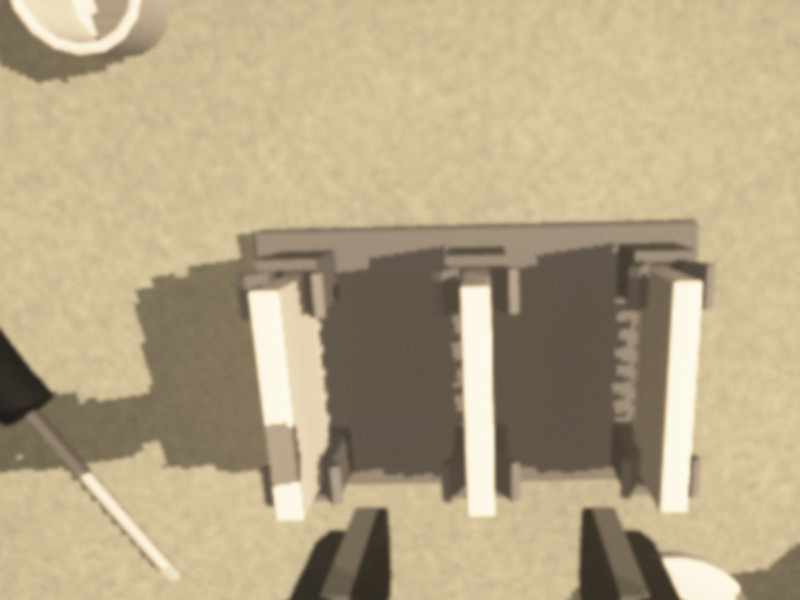

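Three leaves are seen. Top-edge ends in the crop: left (263,290)–(290,519), middle (476,283)–(482,515), right (686,280)–(675,511). Tooth shadows fall beside the right and middle leaves.

```bash
python3 - <<'E'
from h import *
P=np.load('w2.npy')
w=lambda x,y,z:np.round(px('wrist',80+x/2,y/2,z,P),1)
for n,a,b in(('left',(263,290),(290,519)),('mid',(476,283),(482,515)),('right',(686,280),(675,511))):
    p,q=w(*a,77.5),w(*b,77.5);d=q-p;print(n,p,q,(p+q)/2,np.degrees(np.arctan2(d[1],d[0])),np.linalg.norm(d))
print('rack edge',w(256,253,12),w(696,243,12))
im=cv2.imread('pics/w2.png').astype(float).sum(2)
for v in range(144,216): print(v,px('wrist',392,v,12,P)[0].round(1),im[v,386:398:2].astype(int),im[v,307:311].astype(int))
a=cv2.imread('pics/w2.png')[140:220,375:415];b=cv2.imread('pics/w2.png')[140:220,295:335]
cv2.imwrite('pics/w2c.png',cv2.resize(np.hstack([np.clip(k.astype(float)*1.6-40,0,255).astype(np.uint8) for k in(b,a)]),None,fx=7,fy=7,interpolation=cv2.INTER_CUBIC))
E
```

```text
left [ 509.5 -303.3   77.5] [ 592.  -315.1   77.5] [ 550.75 -309.2    77.5 ] -8.139825038521018 83.33960643055617
mid [ 518.8 -233.9   77.5] [ 602.  -245.8   77.5] [ 560.4  -239.85   77.5 ] -8.139743239057937 84.04671320164762
right [ 529.2 -165.8   77.5] [ 612.1 -176.3   77.5] [ 570.65 -171.05   77.5 ] -7.218567338150665 83.56231207907065
rack edge [ 500.4 -323.9   12. ] [ 526.4 -143.3   12. ]
144 540.0 [254 211 187 193 218 242] [217 244 372 548]
145 540.8 [252 218 181 188 223 240] [216 251 385 580]
146 541.7 [253 230 191 187 222 246] [217 250 378 575]
147 542.5 [255 247 214 198 229 246] [214 246 366 566]
148 543.3 [258 279 259 238 229 246] [218 242 359 554]
149 544.2 [268 321 336 292 244 243] [220 235 349 545]
150 545.0 [269 363 381 323 246 240] [219 239 346 538]
151 545.9 [274 340 359 312 250 243] [211 234 340 529]
152 546.7 [255 285 289 272 243 244] [214 232 333 524]
153 547.6 [253 255 264 261 248 246] [217 231 332 521]
154 548.4 [250 256 274 287 274 269] [218 238 328 518]
155 549.3 [257 267 320 346 346 335] [232 246 332 515]
156 550.1 [255 296 371 402 402 392] [268 276 352 519]

[... 2485 characters left out ...]
03 592.1 [300 403 420 425 423 391] [289 347 400 424]
204 593.0 [289 400 420 409 417 398] [288 338 388 418]
205 593.9 [285 388 406 378 416 400] [277 309 342 373]
206 594.9 [274 351 356 339 403 394] [258 275 288 308]
207 595.8 [265 308 315 341 410 380] [250 262 260 290]
208 596.8 [269 329 346 378 411 355] [253 263 251 281]
209 597.7 [279 361 381 388 391 334] [256 248 252 278]
210 598.6 [264 327 354 355 347 307] [255 254 256 280]
211 599.6 [237 261 277 285 277 289] [251 245 267 295]
212 600.5 [224 219 231 228 234 270] [246 237 251 281]
213 601.5 [213 207 212 210 227 270] [239 226 221 250]
214 602.4 [216 200 205 208 215 262] [233 214 211 225]
215 603.4 [209 194 205 207 206 255] [233 215 211 217]
```

View pics/w2c.png

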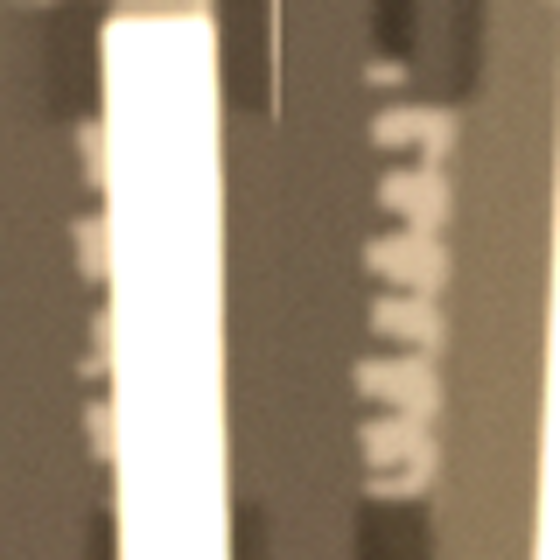

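The tooth shadows put the middle leaf at about 12 mm pitch and the right one at about 8 mm, and the spindle shows about 12 mm. I'll try the middle leaf first and let the feel decide.

```bash
python3 -m creep '[{"hand":50,"dx":-0.36,"dy":-0.16,"dz":-5,"spin":0.025},{"hand":50,"dx":-0.36,"dy":-0.16,"dz":-10,"spin":0.025},{"hand":50,"dx":-0.36,"dy":-0.16,"dz":-12.3,"spin":0.025},{"hand":50,"dx":-0.36,"dy":-0.16,"dz":-12.3,"spin":0.025},{"hand":50,"dx":-0.36,"dy":-0.16,"dz":-12.3,"spin":0.025}]' 30
python3 -m creep '[{"hand":0},{"hand":0},{"hand":0},{"hand":0},{"hand":0},{"hand":0}]' 30
python3 -c "
from h import *
s=state();print(s['joint_torque'].round(2),s['torque'].round(2))"
```

```text
clock: 3.45
tool_pos: [561.3, -240.9, 217.9]
tcp_rot: [0.001, 0.071, 0.998, -0.0]
contact_force: [0.1, -0.1, 0.4]
gripper_width: 42.4
[  0.07 -42.76 -20.75   0.     0.07   0.  ] [ 0.01 -0.06  0.04]invalid input
```

```bash
python3 -m creep '[{"hand":0,"dx":0,"dy":0,"dz":-0.15,"spin":0},{"hand":0,"dx":0,"dy":0,"dz":-0.15,"spin":0},{"hand":0,"dx":0,"dy":0,"dz":-0.15,"spin":0},{"hand":0,"dx":0,"dy":0,"dz":-0.15,"spin":0},{"hand":0,"dx":0,"dy":0,"dz":-0.15,"spin":0}]' 30
```

```text
clock: 4.08
tool_pos: [561.2, -241.5, 216.5]
tcp_rot: [0.001, 0.072, 0.997, 0.0]
contact_force: [-0.4, 3.7, 6.7]
gripper_width: 9.8
```

```bash
python3 -m creep '[{"hand":0,"dx":0,"dy":0,"dz":2,"spin":0},{"hand":0,"dx":0,"dy":0,"dz":6,"spin":0},{"hand":0,"dx":0,"dy":0,"dz":12,"spin":0},{"hand":0,"dx":-1,"dy":4,"dz":13,"spin":0.03},{"hand":0,"dx":-2,"dy":10,"dz":13,"spin":0.08},{"hand":0,"dx":-3.2,"dy":16,"dz":13,"spin":0.164},{"hand":0,"dx":-3.2,"dy":22,"dz":13,"spin":0.164},{"hand":0,"dx":-3.2,"dy":28,"dz":13,"spin":0.164},{"hand":0,"dx":-3.2,"dy":34,"dz":13,"spin":0.164},{"hand":0,"dx":-3.2,"dy":39,"dz":13,"spin":0.164},{"hand":0,"dx":-3.2,"dy":40.7,"dz":13,"spin":0.164},{"hand":0,"dx":-3.2,"dy":40.7,"dz":13,"spin":0.164}]' 30
python3 -m creep '[{"hand":0,"dx":0,"dy":0,"dz":0,"spin":0},{"hand":0,"dx":0,"dy":0,"dz":0,"spin":0}]' 30
python3 - <<'E'
from h import *
s=state();im=read_camera('wrist');print(s['tool_pos'],s['tcp_rot'])
cv2.imwrite('pics/w3.png',cv2.resize(im[100:400,120:520],(800,600),interpolation=cv2.INTER_CUBIC))
np.save('w3.npy',pose('wrist',s)[1])
E
```

```text
clock: 5.58
tool_pos: [528.3, 165.7, 345.5]
tcp_rot: [0.0, -0.012, 1.0, -0.001]
contact_force: [-0.1, -0.5, -0.4]
gripper_width: 9.7
clock: 5.82
tool_pos: [528.6, 163.8, 345.1]
tcp_rot: [-0.0, -0.01, 1.0, -0.0]
contact_force: [-0.9, -0.5, -0.9]
gripper_width: 9.4
[528.61398923 163.84743994 345.13859474] [-1.36776211e-04 -9.60014920e-03  9.99953861e-01 -3.05584715e-04]
```

View pics/w3.png

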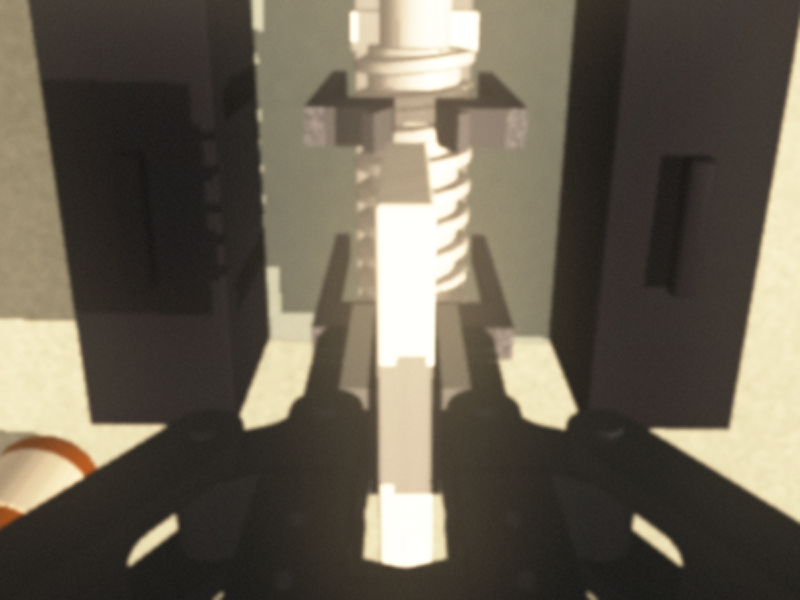

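```bash
python3 - <<'E'
from h import *
P=np.load('w3.npy')
w=lambda x,y,z:np.round(px('wrist',120+x/2,100+y/2,z,P),1)
print('leaf near end top',w(377,203,206),w(436,203,206),'far',w(381,565,206),w(432,565,206))
print('leaf near bottom',w(381,143,159),w(427,143,159))
print('fork',w(388,106,112),w(440,106,112),w(303,106,112),w(526,106,112))
s=state();print(s['tool_pos'],s['joint_vel'].round(4))
E
```

```text
leaf near end top [485.8 157.4 206. ] [485.6 166.9 206. ] far [559.4 158.8 206. ] [559.2 168.7 206. ]
leaf near bottom [486.5 156.6 159. ] [486.3 167.  159. ]
fork [486.1 157.2 112. ] [485.8 172.3 112. ] [486.6 132.6 112. ] [485.3 197.2 112. ]
[528.6350493  163.97866458 345.11726006] [ 0.0045  0.0015 -0.0025  0.0039 -0.0022  0.0018]
```

```bash
python3 -m creep '[{"hand":0,"dx":0,"dy":0.25,"dz":-2,"spin":0},{"hand":0,"dx":0,"dy":0.25,"dz":-4,"spin":0},{"hand":0,"dx":0,"dy":0.25,"dz":-5,"spin":0},{"hand":0,"dx":0,"dy":0.25,"dz":-6,"spin":0},{"hand":0,"dx":0,"dy":0.25,"dz":-6.5,"spin":0},{"hand":0,"dx":0,"dy":0.25,"dz":-6.5,"spin":0},{"hand":0,"dx":0,"dy":0.25,"dz":-6.5,"spin":0}]' 30
python3 -m creep '[{"hand":0,"dx":0,"dy":0,"dz":-0.2,"spin":0},{"hand":0,"dx":0,"dy":0,"dz":-0.4,"spin":0},{"hand":0,"dx":0,"dy":0,"dz":-0.4,"spin":0}]' 30
```

```text
clock: 6.75
tool_pos: [528.7, 167.8, 280.6]
tcp_rot: [0.0, -0.011, 1.0, -0.0]
contact_force: [-0.9, -1.5, -1.0]
gripper_width: 9.5
clock: 7.12
tool_pos: [528.6, 167.8, 276.1]
tcp_rot: [0.0, -0.011, 1.0, -0.0]
contact_force: [-0.1, -0.9, -1.4]
gripper_width: 9.6
```

```bash
for i in 1; do python3 -m creep '[{"hand":0,"dx":0,"dy":-0.1,"dz":-0.2,"spin":0},{"hand":0,"dx":0,"dy":-0.1,"dz":-0.4,"spin":0},{"hand":0,"dx":0,"dy":-0.1,"dz":-0.4,"spin":0}]' 30; python3 -m creep '[{"hand":0,"dx":0,"dy":0,"dz":-0.1,"spin":0},{"hand":0,"dx":0,"dy":0,"dz":-0.2,"spin":0},{"hand":0,"dx":0,"dy":0,"dz":-0.2,"spin":0}]' 30;python3 -m creep '[{"hand":0,"dx":0,"dy":0,"dz":-0.1,"spin":0},{"hand":0,"dx":0,"dy":0,"dz":-0.1,"spin":0}]' 30; done
```

```text
clock: 7.5
tool_pos: [528.3, 166.9, 271.8]
tcp_rot: [-0.0, -0.011, 1.0, 0.0]
contact_force: [-0.1, 0.0, -1.1]
gripper_width: 9.4
clock: 7.88
tool_pos: [528.6, 166.9, 270.6]
tcp_rot: [0.0, -0.011, 1.0, 0.0]
contact_force: [-1.3, 0.2, 1.8]
gripper_width: 9.9
clock: 8.12
tool_pos: [528.6, 166.9, 269.5]
tcp_rot: [0.0, -0.011, 1.0, 0.0]
contact_force: [-1.4, -0.0, 3.6]
gripper_width: 9.4
```

Contact comes at the crest height, TCP about 271 (leaf centre about 107). I'll press a little more and slide along x in small steps.

```bash
python3 -m creep '[{"hand":0,"dx":0,"dy":0,"dz":-0.1,"spin":0},{"hand":0,"dx":0,"dy":0,"dz":-0.1,"spin":0}]' 30
python3 -m creep '[{"hand":0,"dx":0.05,"dy":0,"dz":0,"spin":0},{"hand":0,"dx":0.1,"dy":0,"dz":0,"spin":0},{"hand":0,"dx":0.1,"dy":0,"dz":0,"spin":0}]' 30
python3 -m creep '[{"hand":0,"dx":0.05,"dy":0,"dz":0,"spin":0},{"hand":0,"dx":0.1,"dy":0,"dz":0,"spin":0},{"hand":0,"dx":0.1,"dy":0,"dz":0,"spin":0}]' 30
```

```text
clock: 8.38
tool_pos: [528.6, 166.9, 268.4]
tcp_rot: [0.0, -0.011, 1.0, 0.0]
contact_force: [-1.4, 0.2, 5.3]
gripper_width: 9.6
clock: 8.75
tool_pos: [529.0, 167.0, 268.1]
tcp_rot: [-0.001, -0.011, 1.0, 0.0]
contact_force: [-2.0, 0.6, 5.5]
gripper_width: 9.4
clock: 9.12
tool_pos: [529.8, 166.9, 268.0]
tcp_rot: [-0.001, -0.011, 1.0, -0.0]
contact_force: [-3.1, -0.5, 5.1]
gripper_width: 9.8
```

```bash
for k in 1; do
python3 -m creep '[{"hand":0,"dx":0.05,"dy":0,"dz":0,"spin":0},{"hand":0,"dx":0.1,"dy":0,"dz":0,"spin":0},{"hand":0,"dx":0.1,"dy":0,"dz":0,"spin":0}]' 30
python3 -m creep '[{"hand":0,"dx":0.05,"dy":0,"dz":0,"spin":0},{"hand":0,"dx":0.1,"dy":0,"dz":0,"spin":0},{"hand":0,"dx":0.1,"dy":0,"dz":0,"spin":0}]' 30
done
```

```text
clock: 9.5
tool_pos: [531.6, 166.8, 267.7]
tcp_rot: [0.001, -0.011, 1.0, -0.0]
contact_force: [-0.1, 0.0, -1.3]
gripper_width: 9.6
clock: 9.88
tool_pos: [532.4, 166.8, 267.8]
tcp_rot: [-0.0, -0.011, 1.0, -0.0]
contact_force: [0.2, 0.4, -0.5]
gripper_width: 9.7
```

The vertical force dropped to the hanging weight alone, so the teeth have sunk into the grooves. Now I'll lower it gently.

```bash
python3 -m creep '[{"hand":0,"dx":0,"dy":0,"dz":-0.1,"spin":0},{"hand":0,"dx":0,"dy":0,"dz":-0.1,"spin":0}]' 30
python3 -m creep '[{"hand":0,"dx":0,"dy":0,"dz":-0.1,"spin":0},{"hand":0,"dx":0,"dy":0,"dz":-0.1,"spin":0}]' 30
```

```text
clock: 10.12
tool_pos: [532.4, 166.8, 267.0]
tcp_rot: [-0.0, -0.011, 1.0, -0.0]
contact_force: [-0.8, -0.8, -1.2]
gripper_width: 9.5
clock: 10.38
tool_pos: [532.4, 166.9, 266.1]
tcp_rot: [-0.0, -0.011, 1.0, -0.0]
contact_force: [-1.1, 0.6, -1.2]
gripper_width: 9.6
```

```bash
python3 -m creep '[{"hand":0,"dx":0,"dy":0,"dz":-0.1,"spin":0},{"hand":0,"dx":0,"dy":0,"dz":-0.1,"spin":0}]' 30
python3 -m creep '[{"hand":0,"dx":0,"dy":0,"dz":-0.1,"spin":0},{"hand":0,"dx":0,"dy":0,"dz":-0.1,"spin":0}]' 30
```

```text
clock: 10.62
tool_pos: [532.5, 166.9, 265.5]
tcp_rot: [-0.0, -0.011, 1.0, -0.0]
contact_force: [-0.9, -0.7, 2.0]
gripper_width: 9.5
clock: 10.88
tool_pos: [532.5, 166.9, 264.5]
tcp_rot: [0.0, -0.011, 1.0, -0.0]
contact_force: [-2.1, -0.1, 3.9]
gripper_width: 9.6
```

It bottoms out about 5 mm lower, at TCP about 266 (centre about 102), so it is fully meshed. I'll ease off the pressure, let go and rise.

```bash
python3 -m creep '[{"hand":0,"dx":0,"dy":0,"dz":0.1,"spin":0},{"hand":0,"dx":0,"dy":0,"dz":0.1,"spin":0},{"hand":12,"dx":0,"dy":0,"dz":0.1,"spin":0},{"hand":20,"dx":0,"dy":0,"dz":0.1,"spin":0},{"hand":45,"dx":0,"dy":0,"dz":0.1,"spin":0},{"hand":45,"dx":0,"dy":0,"dz":0.1,"spin":0},{"hand":45,"dx":0,"dy":0,"dz":0.1,"spin":0}]'
python3 -m creep '[{"hand":45,"dx":0,"dy":0,"dz":2,"spin":0},{"hand":45,"dx":0,"dy":0,"dz":5,"spin":0},{"hand":45,"dx":0,"dy":0,"dz":10,"spin":0},{"hand":45,"dx":0,"dy":0,"dz":13,"spin":0},{"hand":45,"dx":0,"dy":0,"dz":13,"spin":0},{"hand":45,"dx":0,"dy":0,"dz":13,"spin":0}]'
python3 - <<'E'
from h import *
s=state();im=read_camera('wrist');cv2.imwrite('pics/w4raw.png',im);np.save('w4.npy',pose('wrist',s)[1])
sc=read_camera('scene');a=cv2.resize(sc[120:230,280:410],(700,592),interpolation=cv2.INTER_CUBIC)
cv2.imwrite('pics/w4s.png',a);cv2.imwrite('pics/w4.png',cv2.resize(im[50:350,120:520],(800,600),interpolation=cv2.INTER_CUBIC))
print(s['tool_pos'],s['contact_force'])
E
```

```text
clock: 11.75
tool_pos: [532.5, 166.9, 265.1]
tcp_rot: [0.0, -0.011, 1.0, 0.0]
contact_force: [-0.2, -0.2, 0.4]
gripper_width: 38.6
clock: 12.5
tool_pos: [532.0, 166.7, 394.2]
tcp_rot: [-0.001, -0.011, 1.0, -0.0]
contact_force: [-0.0, 0.3, -0.9]
gripper_width: 38.4
[531.95577077 166.74117516 394.16031581] [-0.04712523  0.32318798 -0.86538919]
```

View pics/w4.png

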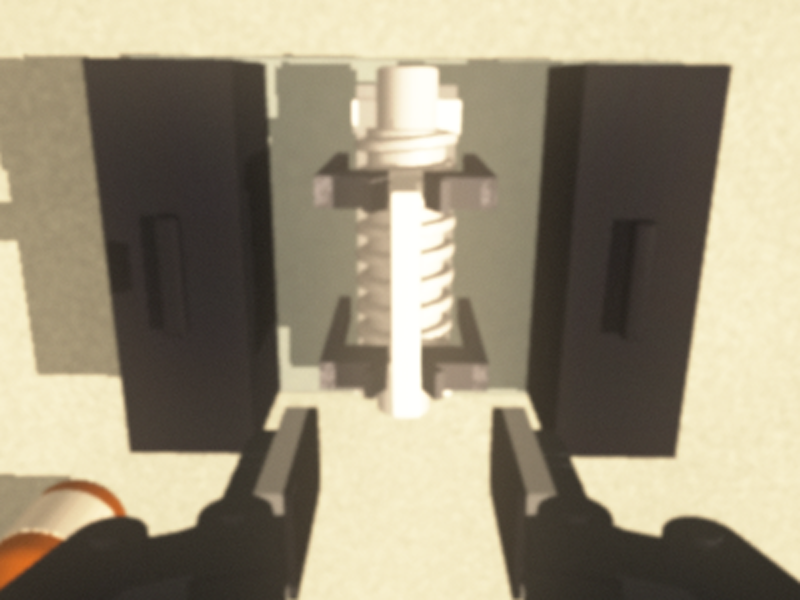

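View pics/w4s.png

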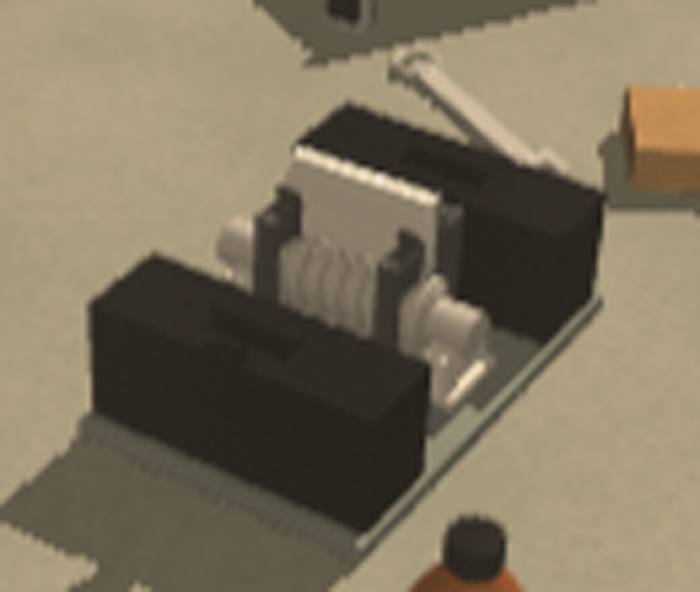

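The leaf stands upright between both forks. Its top edge runs in the crop from about (406,193) to (404,415). I'll do a last height check from that length, then hand in.

```bash
python3 - <<'E'
from h import *
P=np.load('w4.npy')
for z in (122,127,132):
    p=px('wrist',120+406/2,50+193/2,z,P);q=px('wrist',120+406/2,50+415/2,z,P);print(z,np.linalg.norm(p-q).round(1),p.round(1),q.round(1))
hand_in()
E
```

```text
122 84.3 [491.2 165.5 122. ] [575.5 167.5 122. ]
127 82.6 [490.4 165.5 127. ] [573.  167.4 127. ]
132 80.8 [489.7 165.4 132. ] [570.5 167.3 132. ]
the job is handed in; nothing more can be done
```

The middle leaf in the rack is the one that fits. It is standing fully meshed on the open spindle, let go, and the job is handed in at about 12.5 s.

- **Choosing the leaf:** The wrist camera showed thread ridges about 12 mm apart. The tooth shadows put the middle leaf at about 12 mm and the right-hand one at about 8 mm. I tried the middle one first, and because it fitted, I never touched the other two, so they are untested by feel.
- **Feeling for fit:**
  - The leaf first rested on the crests, with its centre at about 107 mm.
  - I pressed with about 6 N and slid it 3 mm along +x. The upward force then dropped away to just the leaf's own weight.
  - It sank freely until it bottomed about 5 mm lower, at about 102 mm. Readings stayed at about 5.5 N or less throughout, against the 18 N limit.
- **Last checks:** After letting go, the pictures show the leaf upright in both forks, with the arm clear above it. A height check from the leaf's apparent length fitted the meshed height and not the crest height. It is only good to a few millimetres, so the force and depth readings are the real evidence.
- **Not checked:** I took no final picture of the rack or the bystanders. The path stayed clear of them, and no unexpected force showed in the readings after each move.

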